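# Tighten the dicer's lock ring with the pin spanner

## Task

The lock ring that holds the blade grid on top of the taro dicer was left loose after washing. Take the pin spanner from its rest, seat both prongs fully in the ring's two holes, turn the ring clockwise (seen from above) until it is home against its stop, working gently so that the spanner never bears hard on the ring, then set the spanner upright back on its rest and let go. Turn the ring only with the spanner, and leave the taro pieces around it where they are.

Things in the scene. Friction and masses are not known exactly. Their poses are not given: they have to be found in the camera images.
- spanner: T-handled pin spanner, 200 g, standing upright. Steel crossbar 88 x 20 x 8 mm (own x, y, z); black grip block 32 (x) x 20 (y) mm from the bar up to 70 mm above the bar's underside; two steel prongs below it, 7 mm diameter, 9 mm long, last 2 mm tapered to 4 mm, at x = +34 and -34 mm. Origin: centre of the bar's underside, z up.
- spanner_grip (a point): Middle of the spanner's grip block, 42 mm above the crossbar's underside: take it by its two wide faces, 20 mm apart along the spanner's y. A half turn about z gives the same tool.
- prong_a (a point): Centre of the tip of the spanner's prong at its +x end, 9 mm below the crossbar's underside.
- prong_b (a point): Centre of the tip of the spanner's prong at its -x end, 9 mm below the crossbar's underside.
- spanner_rest: Fixed grey plastic rest: base plate 130 x 80 x 6 mm and on it a block 42 (x) x 44 (y) mm, its flat top 32 mm above the table. The spanner's crossbar lies along the rest's x across the block top, its prongs hanging free past the block's two ends. Origin: centre of the underside, z up.
- rest_top (a point): Centre of the flat top of the rest's block, 32 mm above the table: the spanner's origin is set down here.
- dicer: Taro dicer bolted to the table: a round aluminium drum 126 mm across on a 170 x 150 mm grey foot, its spout pointing along its own -x. On top lies the steel lock ring, 96 mm outside diameter, 45 mm bore with a blade grid in it, top face 117 mm above the table. Origin: centre of the underside, on the ring's axis, z up.
- ring_face (a point): On the ring's axis at the height of its flat top face; has the dicer's axes and does not turn with the ring. The face has two round holes, 9.5 mm diameter and 12 mm deep, facing each other across the bore, 34 mm from the axis. Spanner and dicer may never press on each other with more than 40 N in all.
- lock_ring (a joint): Lock ring angle, rad: 0 = tight at its stop, positive = loosened, anticlockwise from above (starts 0.45 to 0.85). Hole line's angle from the dicer's x = this + an offset within 0.48 either way (thread start; not measured: see it or feel for it). Stiff, about 0.22 N m: stays put under prongs rubbing with some 6 N, does not spring back. Does not move up or down.
- taro_a: Loose block of peeled taro, about 32 x 30 x 30 mm, between the dicer and the rest; to be left alone. Origin: centre of its underside.
- taro_b: Loose block of peeled taro, about 34 x 31 x 32 mm, between the dicer and the rest; to be left alone. Origin: centre of its underside.
There are look-alikes about, which are no part of the job. Of the things that look like the spanner_rest, the middle-sized one is meant.

How it is judged:
By the outcome, as a careful person would: the job done as asked, in the order asked, and still so for the second after the job is handed in, with the robot touching nothing.
It also fails if it takes over 72 s, if anything falls off the work surface, if the arm or the gripper's body presses on something with over 40 N, if the wrist force passes 120 N, or if a joint passes its speed limit or range.

## Robot

A 6-joint arm with a two-finger parallel gripper is mounted at the origin on the work surface. World frame = base frame: x ahead of the robot, y to its left, z up, the work surface at z = 0. Lengths are in mm, angles in rad, forces in N, time in s.
With the tool pointing down it reaches from about 300 to 775 mm from the base axis. Payload 14.6 kg.
Tool frame: the origin (TCP) lies at the very end of the fingers, on their centre line; the grasp point (between the pads) lies 19 mm behind it; z points along the fingers, y is the line along which they close (so a half turn about z gives the same grasp; the last joint's range is limited). The gripper opens to 94 mm and grips with 3 to 60 N. Pads are 16 mm wide; open, the fingers measure 119 mm over their backs; the gripper's body (75 mm by 177 mm) begins 78 mm behind the grasp point.
Start: joints at [1.174, 0.3, 1.521, -0, 1.321, -0.067], TCP at [178.117, 520.35, 205.446] pointing down, gripper open.
Joint ranges: [-3.03, 3.03], [-0.79, 2.21], [0.23, 2.52], [-1.04, 4.18], [0, 3.07], [-2.55, 2.55]. Speed limits (rad/s): [2.22, 2.22, 2.57, 3.14, 3.14, 3.14].

## Interface

Orientations are given as [roll, pitch, yaw] about the fixed x, y, z axes, in that order (R = Rz(yaw) Ry(pitch) Rx(roll)).
In Python, from cell import manip gives the robot as it stands.
- The arm moves only by the tool servo_tool, never from a script. Its argument "motion" is a list that holds one entry, the list of rows, each a list of 7 numbers: the shift along the world's x, y, z as a fraction of full scale, then the turn, a rotation vector about the world's x, y, z as a fraction of full scale, then the closure, from 0 (fully open) to 1 (shut). In form: [[[x, y, z, rx, ry, rz, gripper], ...]]. A call has 1 to 10 rows; each row is the pose to reach, as a shift and turn from the pose commanded when the call began, turning the shorter way round; what a row does not reach only later rows make up. Full scale, the value 1, is 0.5 m for a shift and pi rad for a turn. A row lasts 1/10 s, in which the tool goes at most 50 mm and 8.59 degrees, less where a joint would pass 70% of its speed; a pose out of reach is approached as far as the arm can. A call with a number of a shift or a turn outside -1 to 1 is refused whole. A call with a gripper value outside its range is refused whole. The fingers move at their own pace and stop on an object; "newtons" is the grip in N (left out, the last holds). Time passes only in rows, so rows that repeat a pose let the fingers close. It gives the time, the measured TCP pose, the force, the opening and the grip force at its end, in the units of the state.
- manip.read_state(): the state, without advancing time (a new reading comes with each control period).
- manip.camera(name): name is "scene" or "top" or "wrist"; returns a dict with "frame" (420x560x3 uint8, red, green, blue), "range_z" (420x560 float32, mm along the optical axis (not along the pixel's ray), 0 where there is no reading), "vfov" (degrees; the focal length in pixels is half the picture's height over the tangent of half this angle, whatever the lens; pixels are square), "cx", "cy" (the principal point, pixels), "cam_to_world" (4x4, takes a point from camera to world coordinates). Camera axes: x right, y down, z forward; pixel columns grow to the right and rows downward; lengths in mm; the calibration is good to about 2 mm. A picture is of the moment at which its call begins.
- manip.sign_off(): hands the job in; it is judged then, once.
The state is a dict: "clock": time; "joints": joint angles; "qd": joint speeds; "effort": joint torques, N m; "eef_pos": TCP position; "eef_rot": TCP orientation; "wrist_force": force on the tool from outside, world axes, zero at the start; "moment": the same for the moment, N m; "finger_gap": finger opening in mm; "finger_force": force on a finger pad.
Only numpy, scipy, OpenCV 4.12 (cv2) and the standard library are available. Lean on these libraries where they do the work, as an engineer would, in place of code of your own. Each camera call takes 0.05 s, during which the arm holds its last target. There are 200 camera calls.

## Working session

There is one attempt and no reset: what is moved stays moved. The work goes in short steps, Python scripts to look and compute and a tool call to move; the robot and the scene stay as the last step left them, time stands still between calls to the robot, and variables do not carry over. Pictures are saved under pics/ and viewed, at most 10 in all, crops included, and the job is handed in when it is done.

Besides the shell and the picture viewer there is one more tool, called after "Emit:" as a command line: name --argument value ..., lists and objects as JSON in quotes. servo_tool: Moves the arm, as the interface text tells. Its arguments: {"type":"object","properties":{"motion":{"type":"array"},"newtons":{"type":"number"}},"required":["motion"]}

```bash
mkdir -p pics; cat > h.py <<'E'
import numpy as np, cv2
from cell import manip
def cam(n):
    c=manip.camera(n); c['f']=c['frame'].shape[0]/2/np.tan(np.radians(c['vfov'])/2); c['T']=np.array(c['cam_to_world']); return c
def ray(c,u,v):
    d=c['T'][:3,:3]@np.array([(u-c['cx'])/c['f'],(v-c['cy'])/c['f'],1]); return c['T'][:3,3],d
def onz(c,u,v,z):
    o,d=ray(c,u,v); return o+d*(z-o[2])/d[2]
def cloud(c):
    h,w=c['range_z'].shape; v,u=np.mgrid[:h,:w]; z=c['range_z']
    p=np.stack([(u-c['cx'])/c['f']*z,(v-c['cy'])/c['f']*z,z],-1)
    return p@c['T'][:3,:3].T+c['T'][:3,3]
def proj(c,p):
    q=c['T'][:3,:3].T@(np.array(p)-c['T'][:3,3]); return q[:2]/q[2]*c['f']+[c['cx'],c['cy']]
def save(n,im): cv2.imwrite(f'pics/{n}.png',cv2.cvtColor(im,cv2.COLOR_RGB2BGR))
E
python3 - <<'E'
from h import *
import pickle
C={}
for n in('top','scene','wrist'):
    c=cam(n); C[n]=c; print(n,c['T'].round(3).tolist(),c['f'],c['cx'],c['cy'])
pickle.dump(C,open('c0.pkl','wb'))
save('top0',C['top']['frame'])
a=np.hstack([cv2.resize(C[n]['frame'],(400,300)) for n in('scene','wrist')]); save('sw0',a)
print(manip.read_state())
E
```

```text
top [[-0.008, -0.984, 0.179, 212.97], [-1.0, 0.009, 0.007, -105.313], [-0.008, -0.179, -0.984, 1511.542], [0.0, 0.0, 0.0, 1.0]] 511.04651145891967 280.3139669894393 212.55565218607123
scene [[-0.88, 0.243, -0.408, 940.299], [0.475, 0.477, -0.74, 733.525], [0.014, -0.845, -0.535, 712.727], [0.0, 0.0, 0.0, 1.0]] 522.9357455628638 285.15048326236683 215.49172664633645
wrist [[0.325, 0.908, 0.266, 99.831], [0.946, -0.311, -0.093, 547.324], [-0.001, 0.282, -0.96, 383.28], [0.0, 0.0, 0.0, 1.0]] 301.79632663874946 278.69112392190357 207.3067895487394
{'clock': 0.15, 'joints': array([ 1.17438320e+00,  3.00346040e-01,  1.52140654e+00, -1.47594009e-05,
        1.32072047e+00, -6.66155288e-02]), 'qd': array([-0.00158742, -0.0011159 , -0.0022115 , -0.00038472, -0.00150683,
        0.00108174]), 'effort': array([-1.04885105e-04, -5.31963122e+01, -3.52822924e+01,  7.08243437e-02,
        2.36090657e-02, -8.89267062e-05]), 'eef_pos': array([178.05797828, 520.17545557, 205.02877303]), 'eef_rot': array([-3.14071326e+00, -4.43395016e-05,  2.81179870e+00]), 'wrist_force': array([0.42658375, 0.1978162 , 0.23715556]), 'moment': array([ 0.03886453, -0.03287408,  0.01830765]), 'finger_force': 0.0, 'finger_gap': 93.82271943617944}
```

View pics/top0.png

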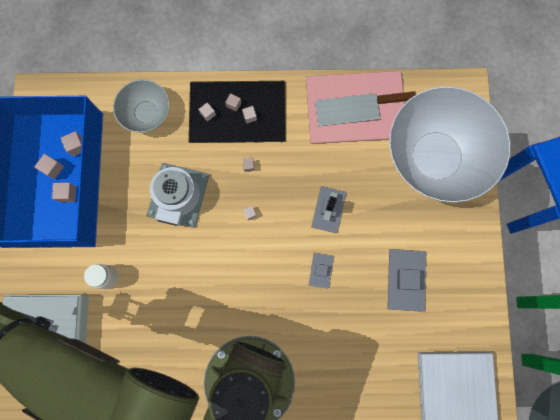

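View pics/sw0.png

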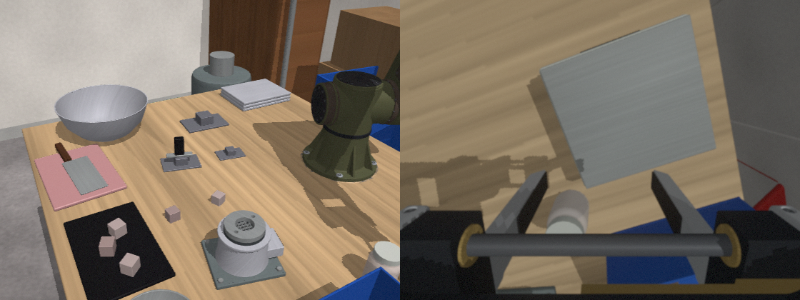

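The top view shows the dicer at (172,187), the spanner on the middle-sized rest at (330,208), a small rest at (322,270), a large one at (407,280), and taro blocks at (249,164) and (250,212). The scene view agrees. Next I'll measure positions.

```bash
python3 - <<'E'
from h import *
import pickle
C=pickle.load(open('c0.pkl','rb'))
t=C['top']; P=cloud(t)
for n,(u,v) in dict(dicer=(172,187),rest=(330,208),ta=(249,164),tb=(250,212)).items(): print(n,onz(t,u,v,60 if n in('dicer','rest') else 20).round())
for nm in('top','scene'):
    c=C[nm]; P=cloud(c); F=c['frame'].astype(int); br=F.max(-1); sat=br-F.min(-1)
    g=onz(t,330,208,60); d=onz(t,172,187,117)
    near=np.hypot(P[...,0]-g[0],P[...,1]-g[1])<75
    m=near&(P[...,2]>55)&(P[...,2]<130)
    q=P[m]; print(nm,'grip',len(q),np.median(q,0).round(1),'top z',np.percentile(q[:,2],[50,95]).round(1))
    qt=q[q[:,2]>np.percentile(q[:,2],95)-6]; print('  top face centre',(qt.min(0)+qt.max(0))/2, cv2.minAreaRect(qt[:,:2].astype(np.float32)))
    m=near&(P[...,2]>36)&(P[...,2]<46); q=P[m]; print('  bar',len(q),cv2.minAreaRect(q[:,:2].astype(np.float32)),np.median(q[:,2]))
    m=near&(P[...,2]>27)&(P[...,2]<36); q=P[m]; print('  block',len(q),cv2.minAreaRect(q[:,:2].astype(np.float32)),np.median(q[:,2]))
    m=near&(P[...,2]>3)&(P[...,2]<10)&(sat<30); q=P[m]; print('  plate',len(q),cv2.minAreaRect(q[:,:2].astype(np.float32)),np.median(q[:,2]))
    nd=(np.hypot(P[...,0]-d[0],P[...,1]-d[1])<90)
    m=nd&(P[...,2]>113)&(P[...,2]<124); q=P[m]; print('  ring',len(q),cv2.minEnclosingCircle(q[:,:2].astype(np.float32)),np.median(q[:,2]))
    m=nd&(P[...,2]>85)&(P[...,2]<112); q=P[m]; print('  drum',len(q),cv2.minEnclosingCircle(q[:,:2].astype(np.float32)),np.median(q[:,2]))
E
```

```text
dicer [556. 220.  60.]
rest [ 489. -239.   60.]
ta [634.  -2.  20.]
tb [487.  -5.  20.]
top grip 100 [ 496.  -239.5  100.2] top z [100.2 106.7]
  top face centre [ 499.43583723 -241.12965235  104.60984132] ((499.47967529296875, -241.15489196777344), (18.903976440429688, 30.262937545776367), 76.22093200683594)
  bar 106 ((499.90777587890625, -240.91705322265625), (42.65966033935547, 88.44548797607422), 77.72178649902344) 39.591380255440185
  block 102 ((499.787109375, -240.6233367919922), (43.455509185791016, 81.2516860961914), 74.33985137939453) 31.423977634689663
  plate 548 ((496.3519592285156, -240.20846557617188), (79.436279296875, 129.42295837402344), 75.62612915039062) 6.068587131287359
  ring 595 ((545.4568481445312, 212.71417236328125), 49.22854995727539) 116.86900783960368
  drum 831 ((544.4475708007812, 213.264892578125), 63.70222854614258) 97.7505794410722
scene grip 281 [ 503.3 -229.4   83. ] top z [ 83. 102.]
  top face centre [ 501.38877166 -233.53583827  100.04393215] ((500.0737609863281, -235.53793334960938), (23.752904891967773, 30.52769660949707), 64.02752685546875)
  bar 169 ((500.0901184082031, -235.41448974609375), (27.383743286132812, 87.59549713134766), 73.09805297851562) 39.20662458638151
  block 126 ((504.937255859375, -222.73760986328125), (21.918502807617188, 86.32237243652344), 71.84091186523438) 31.96314917156849
  plate 683 ((496.9958190917969, -234.31393432617188), (82.95635986328125, 128.98403930664062), 75.77711486816406) 5.5396608628733475
  ring 1572 ((545.0637817382812, 217.6602020263672), 50.42474365234375) 116.96472137291505
  drum 1857 ((545.9636840820312, 219.34584045410156), 63.62731170654297) 97.87746718641404
```

Spanner sits on the rest at about (499.5, -239), its x axis at -14.5°, top at z≈102 (32+70 ✓.). Ring is at about (545, 215, 117) with the right radius. I'll stop over the ring for a close look first.

Emit:
servo_tool --motion '[[[0.734,-0.608,-0.06,0,0,0,0],[0.734,-0.608,-0.06,0,0,0,0],[0.734,-0.608,-0.06,0,0,0,0],[0.734,-0.608,-0.06,0,0,0,0],[0.734,-0.608,-0.06,0,0,0,0],[0.734,-0.608,-0.06,0,0,0,0],[0.734,-0.608,-0.06,0,0,0,0],[0.734,-0.608,-0.06,0,0,0,0],[0.734,-0.608,-0.06,0,0,0,0],[0.734,-0.608,-0.06,0,0,0,0]]]'

```text
clock: 1.15
eef_pos: [547.1, 213.6, 174.8]
eef_rot: [-3.141, -0.0, 2.81]
wrist_force: [-1.3, 0.5, -0.2]
finger_gap: 94.3
finger_force: 0.0
```

Emit:
servo_tool --motion '[[[0,0,0,0,0,0,0],[0,0,0,0,0,0,0],[0,0,0,0,0,0,0]]]'

```text
clock: 1.45
eef_pos: [544.5, 217.1, 175.5]
eef_rot: [-3.142, -0.0, 2.813]
wrist_force: [-0.3, 0.5, -0.7]
finger_gap: 94.0
finger_force: 0.0
```

```bash
python3 - <<'E'
from h import *
import pickle
c=cam('wrist'); pickle.dump(c,open('w1.pkl','wb')); s=manip.read_state(); print(s['eef_pos'],s['eef_rot'],s['clock'])
u,v=proj(c,[545,215,117]).astype(int); print(u,v)
u0,v0=max(u-90,0),max(v-90,0)
save('w1',np.hstack([cv2.resize(c['frame'],(420,315)),cv2.resize(c['frame'][v0:v0+180,u0:u0+180],(315,315))])); print(u0,v0)
E
```

```text
[544.43445996 217.19801531 175.59590892] [ 3.14150407e+00 -3.62286562e-05  2.81306551e+00] 1.5
276 224
186 134
```

View pics/w1.png

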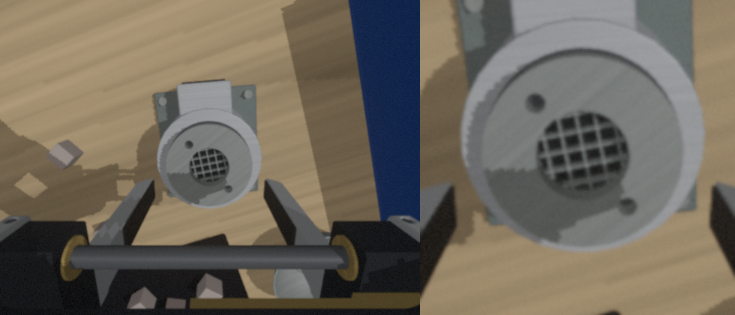

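The wrist view shows the ring with two dark holes at about (252,193) and (304,252) full-frame pixels, around the bore at about (278,222). I'll refine those.

```bash
cat > holes.py <<'E'
from h import *
def holes(c,cen,guess):
    g=cv2.cvtColor(c['frame'],cv2.COLOR_RGB2GRAY); S=6; out=[]
    for u,v in guess:
        p=cv2.getRectSubPix(g,(25,25),(float(u),float(v))); P=cv2.resize(p,None,fx=S,fy=S,interpolation=cv2.INTER_CUBIC)
        _,b=cv2.threshold(P,0,255,cv2.THRESH_BINARY_INV+cv2.THRESH_OTSU)
        cs,_=cv2.findContours(b,cv2.RETR_EXTERNAL,cv2.CHAIN_APPROX_NONE)
        k=min(cs,key=lambda k:np.linalg.norm(np.array(cv2.minEnclosingCircle(k)[0])-75) if cv2.contourArea(k)>300 else 1e9)
        (x,y),(a,bb),_=cv2.minAreaRect(k); px=np.array([u,v])+(np.array([x,y])+.5)/S-.5-12
        w=onz(c,*px,117); out.append(w); print(px.round(1),w.round(1),'px size',round(a/S,1),round(bb/S,1))
    a,b=out; d=b-a; m=(a+b)/2; print('mid',m.round(1),'dist',np.hypot(*d[:2]).round(1),'ang',np.degrees(np.arctan2(d[1],d[0])).round(1))
E
python3 - <<'E'
from holes import *
import pickle
c=pickle.load(open('w1.pkl','rb'))
holes(c,None,[(251.7,192.9),(304.3,251.7)])
P=cloud(c); m=(np.hypot(P[...,0]-545,P[...,1]-215)<90)
q=P[m&(P[...,2]>113)&(P[...,2]<122)]; print('ring top',cv2.minEnclosingCircle(q[:,:2].astype(np.float32)),np.median(q[:,2]))
q=P[m&(P[...,2]>90)&(P[...,2]<112)]; print('drum',cv2.minEnclosingCircle(q[:,:2].astype(np.float32)),np.median(q[:,2]))
m=P[...,2]; F=c['frame'].astype(int); sat=F.max(-1)-F.min(-1)
q=P[(np.hypot(P[...,0]-545,P[...,1]-215)<130)&(m>2)&(m<30)&(sat<25)]; print('foot',cv2.minAreaRect(q[:,:2].astype(np.float32)),np.median(q[:,2]))
for n,(u,v) in dict(bore=(278,222)).items(): print(onz(c,u,v,117))
E
```

```text
[251.7 192.4] [513.  204.8 117. ] px size 10.8 10.6
[300.8 248. ] [572.1 227.5 117. ] px size 17.3 17.8
mid [542.5 216.2 117. ] dist 63.3 ang 21.0
ring top ((545.1477661132812, 216.6409149169922), 48.21751403808594) 116.16887836195414
drum ((544.9837646484375, 216.37655639648438), 63.09899139404297) 96.67232107283996
foot ((544.5681762695312, 216.54135131835938), (150.38189697265625, 168.76004028320312), 75.76649475097656) 11.197038732677015
[543.72366717 216.73279229 117.        ]
```

Hole 1 is clean: r = 34.1 mm about (545, 216.5), line angle ≈ 20°. The shadow spoiled the fit of hole 2, so I'll check it by its viewed pixel. On to the spanner.

Emit:
servo_tool --motion '[[[-0.09,-0.912,-0.01,0,0,0.024,0],[-0.09,-0.912,-0.01,0,0,0.024,0],[-0.09,-0.912,-0.01,0,0,0.024,0],[-0.09,-0.912,-0.01,0,0,0.024,0],[-0.09,-0.912,-0.01,0,0,0.024,0],[-0.09,-0.912,-0.01,0,0,0.024,0],[-0.09,-0.912,-0.01,0,0,0.024,0],[-0.09,-0.912,-0.01,0,0,0.024,0],[-0.09,-0.912,-0.01,0,0,0.024,0],[-0.09,-0.912,-0.01,0,0,0.024,0]]]'

```text
clock: 2.5
eef_pos: [499.3, -242.9, 170.5]
eef_rot: [-3.141, 0.0, 2.885]
wrist_force: [0.5, 1.1, 0.7]
finger_gap: 93.7
finger_force: 0.0
```

Emit:
servo_tool --motion '[[[0,0,0,0,0,0,0],[0,0,0,0,0,0,0],[0,0,0,0,0,0,0],[0,0,0,0,0,0,0]]]'

```text
clock: 2.9
eef_pos: [500.5, -238.3, 170.6]
eef_rot: [3.142, 0.0, 2.889]
wrist_force: [0.8, -0.1, 0.2]
finger_gap: 94.0
finger_force: 0.0
```

```bash
python3 - <<'E'
from h import *
import pickle
c=pickle.load(open('w1.pkl','rb')); print('hole2',onz(c,304.3,251.7,117))
c=cam('wrist'); pickle.dump(c,open('w2.pkl','wb')); s=manip.read_state(); print(s['eef_pos'],s['eef_rot'],s['clock'])
P=cloud(c); near=np.hypot(P[...,0]-499.5,P[...,1]+239)<75; z=P[...,2]; F=c['frame'].astype(int); sat=F.max(-1)-F.min(-1)
R=lambda m:cv2.minAreaRect(P[m][:,:2].astype(np.float32))
for n,a,b in(('griptop',97,106),('bar',37,43),('block',29,35.5),('plate',3,10)):
    m=near&(z>a)&(z<b)&((sat<30)|(a>3)); print(n,m.sum(),R(m),np.median(z[m]))
u,v=proj(c,[499.5,-239,60]).astype(int); u0,v0=max(u-100,0),max(v-100,0); print(u0,v0)
save('w2',np.hstack([cv2.resize(c['frame'],(420,315)),cv2.resize(c['frame'][v0:v0+200,u0:u0+200],(315,315))]))
E
```

```text
hole2 [576.37634611 229.2951626  117.        ]
[ 500.46096906 -238.56859533  170.62198949] [-3.14157499e+00  2.35786125e-04  2.88881065e+00] 2.95
griptop 787 ((499.6946105957031, -238.44442749023438), (19.928382873535156, 32.013248443603516), 71.4713363647461) 100.8969904644049
bar 593 ((499.8973083496094, -238.4763946533203), (19.8792667388916, 87.84815216064453), 71.47962188720703) 39.10029020642958
block 719 ((486.6854248046875, -235.38186645507812), (43.108642578125, 61.48395538330078), 76.31102752685547) 31.06291563792297
plate 4910 ((496.58001708984375, -237.58364868164062), (79.95990753173828, 129.51617431640625), 75.72779846191406) 5.15690036907904
177 104
```

View pics/w2.png

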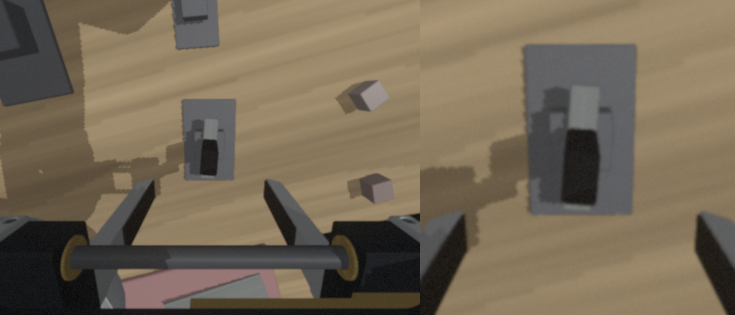

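The wrist view shows the spanner's black grip at about (277,215) full-frame between the open fingers. The spanner is at (499.8, -238.5) with x at -18.5°. The plate is at (496.6, -237.6) at -14.2°, so that is the set-down pose. Hole spacing 68.0 ✓, line at 21°. Grasping now.

Emit:
servo_tool --motion '[[[-0.001,0,0,0,0,-0.022,0],[-0.001,0,-0.08,0,0,-0.022,0],[-0.001,0,-0.16,0,0,-0.022,0],[-0.001,0,-0.21,0,0,-0.022,0],[-0.001,0,-0.231,0,0,-0.022,0],[-0.001,0,-0.231,0,0,-0.022,0],[-0.001,0,-0.231,0,0,-0.022,0],[-0.001,0,-0.231,0,0,-0.022,0.4],[-0.001,0,-0.231,0,0,-0.022,0.7],[-0.001,0,-0.231,0,0,-0.022,1]]]' --newtons 45

```text
clock: 3.95
eef_pos: [499.9, -239.8, 55.7]
eef_rot: [-3.141, 0.001, 2.818]
wrist_force: [0.1, -0.1, 0.5]
finger_gap: 73.2
finger_force: 0.0
```

Emit:
servo_tool --motion '[[[0,0,0,0,0,0,1],[0,0,0,0,0,0,1],[0,0,0,0,0,0,1],[0,0,0,0,0,0,1],[0,0,0,0,0,0,1],[0,0,0,0,0,0,1]]]'

```text
clock: 4.55
eef_pos: [499.6, -239.6, 54.9]
eef_rot: [-3.142, -0.0, 2.818]
wrist_force: [0.3, -0.5, -0.5]
finger_gap: 25.1
finger_force: 0.0
```

```bash
python3 -c "
from h import *
print(manip.read_state())"
```

```text
{'clock': 4.55, 'joints': array([-5.13340488e-01,  4.78564090e-01,  1.65169407e+00, -5.47742869e-06,
        1.01135478e+00, -1.76061792e+00]), 'qd': array([-0.00150028, -0.00057676, -0.00061882, -0.00079517,  0.00024833,
        0.0015293 ]), 'effort': array([-6.98993208e-04, -5.76096582e+01, -2.97456837e+01, -2.52792944e-02,
        7.08712195e-02,  7.18900924e-05]), 'eef_pos': array([ 499.61671789, -239.64625732,   54.94296772]), 'eef_rot': array([-3.14159192e+00, -2.07950938e-05,  2.81807667e+00]), 'wrist_force': array([ 0.31763805, -0.50761053, -0.46423546]), 'moment': array([-0.00055597, -0.00759155,  0.02690264]), 'finger_force': 0.0, 'finger_gap': 25.133775197667074}
```

Emit:
servo_tool --motion '[[[0,0,0,0,0,0,1],[0,0,0,0,0,0,1],[0,0,0,0,0,0,1],[0,0,0,0,0,0,1]]]'

```text
clock: 4.95
eef_pos: [499.6, -239.6, 55.0]
eef_rot: [3.142, 0.0, 2.818]
wrist_force: [0.4, 0.7, 0.2]
finger_gap: 19.6
finger_force: 45.0
```

Emit:
servo_tool --motion '[[[0,0,0.02,0,0,0,1],[0,0,0.08,0,0,0,1],[0,0,0.18,0,0,0,1],[0,0,0.27,0,0,0,1],[0,0,0.27,0,0,0,1],[0,0,0.27,0,0,0,1]]]'

```text
clock: 5.55
eef_pos: [499.6, -239.7, 190.7]
eef_rot: [-3.141, 0.001, 2.818]
wrist_force: [-0.2, 0.8, -2.5]
finger_gap: 19.7
finger_force: 45.0
```

```bash
python3 - <<'E'
from h import *
import pickle
s=manip.read_state(); print({k:s[k] for k in('clock','eef_pos','eef_rot','wrist_force','moment','finger_force','finger_gap')})
c=cam('wrist'); pickle.dump(c,open('w3.pkl','wb'))
for n,p in dict(tcp=s['eef_pos'],bar=s['eef_pos']-[0,0,15]).items(): print(n,proj(c,p))
save('w3',c['frame'])
E
```

```text
{'clock': 5.55, 'eef_pos': array([ 499.6438432 , -239.69870747,  190.67035485]), 'eef_rot': array([-3.14124533e+00,  1.44000017e-03,  2.81807425e+00]), 'wrist_force': array([-0.22553816,  0.84212394, -2.52774863]), 'moment': array([-0.02987224,  0.0210638 ,  0.00715864]), 'finger_force': 44.999470710754395, 'finger_gap': 19.682907526214123}
tcp [278.61122904 252.67755265]
bar [278.63493647 243.41583871]
```

View pics/w3.png

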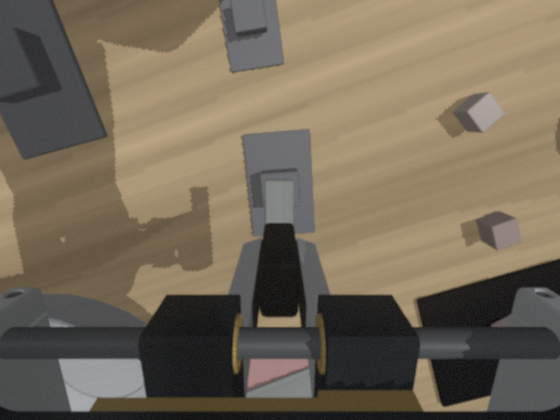

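Spanner is held. The bar's camera-side end is visible at (280,178) to (280,223), the rest beneath at (280,180). I'll measure the in-grip offset from the bar end, and the rest block.

```bash
python3 - <<'E'
from h import *
import pickle
from scipy.spatial.transform import Rotation as Rn
c=pickle.load(open('w3.pkl','rb')); P=cloud(c); t=np.array([499.64,-239.70,190.67]); R=Rn.from_euler('xyz',[-3.1412,0.0014,2.81807]).as_matrix()
Q=(P-t)@R
F=c['frame'].astype(int); v,u=np.mgrid[:420,:560]
m=(u>255)&(u<305)&(v>170)&(v<232)&(Q[...,2]>5)&(Q[...,2]<30)
q=Q[m]; print('bar tool xyz pct',len(q),np.percentile(q,[0,2,50,98,100],axis=0).round(1).tolist()); r=cv2.minAreaRect(q[:,:2].astype(np.float32)); print(r)
# block top edge visible, plate
z=P[...,2]; sat=F.max(-1)-F.min(-1); near=np.hypot(P[...,0]-496,P[...,1]+238)<85
for n,a,b in(('block',29,35.5),('plate',3,9)):
    k=near&(z>a)&(z<b)&(sat<30); print(n,k.sum(),cv2.minAreaRect(P[k][:,:2].astype(np.float32)),np.median(z[k]))
E
```

```text
bar tool xyz pct 1434 [[12.5, -10.1, 5.1], [15.3, -9.7, 6.9], [28.9, -0.1, 15.9], [44.0, 9.6, 19.1], [44.4, 9.9, 22.7]]
((28.526744842529297, -0.20961284637451172), (20.02317237854004, 31.853595733642578), 89.48844146728516)
block 469 ((496.255615234375, -237.4048614501953), (43.70768737792969, 41.30133056640625), 75.68247985839844) 31.061233168455317
plate 4379 ((496.6496887207031, -237.55322265625), (79.92784881591797, 129.997314453125), 75.76913452148438) 5.154812926725128
```

Held offset is about 0 mm in the tool frame, so the wrist camera and TCP agree. Rest block is at (496.5, -237.5), -14.3°. Carry the spanner over the ring and yaw to the hole line (3.505).

Emit:
servo_tool --motion '[[[0.0906,0.913,0,0,0,0.2187,1],[0.0906,0.913,0,0,0,0.2187,1],[0.0906,0.913,0,0,0,0.2187,1],[0.0906,0.913,0,0,0,0.2187,1],[0.0906,0.913,0,0,0,0.2187,1],[0.0906,0.913,0,0,0,0.2187,1],[0.0906,0.913,0,0,0,0.2187,1],[0.0906,0.913,0,0,0,0.2187,1],[0.0906,0.913,0,0,0,0.2187,1],[0.0906,0.913,0,0,0,0.2187,1]]]'

```text
clock: 6.6
eef_pos: [543.8, 221.0, 187.6]
eef_rot: [3.141, -0.003, -2.774]
wrist_force: [0.2, -0.4, -1.6]
finger_gap: 19.9
finger_force: 45.0
```

Emit:
servo_tool --motion '[[[0,0,0,0,0,0,1],[0,0,0,0,0,0,1],[0,0,0,0,0,0,1],[0,0,0,0,0,0,1],[0,0,0,0,0,0,1]]]'

```text
clock: 7.1
eef_pos: [545.1, 216.0, 190.1]
eef_rot: [-3.142, 0.0, -2.779]
wrist_force: [0.3, -0.6, -1.8]
finger_gap: 19.8
finger_force: 45.0
```

```bash
cat > st.py <<'E'
from h import *
s=manip.read_state(); r=lambda a:np.round(a,3).tolist()
print(round(s['clock'],2),r(s['eef_pos']),'yaw',round(s['eef_rot'][2]%(2*np.pi),4),r(s['eef_rot'][:2]),'F',r(s['wrist_force']),'M',r(s['moment']),'gap',round(s['finger_gap'],1),round(s['finger_force'],1))
E
python3 st.py; python3 - <<'E'
from h import *
import pickle
c=cam('wrist'); pickle.dump(c,open('w4.pkl','wb'))
P=cloud(c); m=(np.hypot(P[...,0]-545,P[...,1]-217)<90)
q=P[m&(P[...,2]>113)&(P[...,2]<120)]; print('ring top',len(q),cv2.minEnclosingCircle(q[:,:2].astype(np.float32)),np.median(q[:,2]))
for h in([513.1,204.5,117],[576.4,229.3,117]): print(proj(c,h))
save('w4',cv2.resize(c['frame'][100:330,130:430],(780,598)))
E
```

```text
7.1 [545.055, 216.037, 190.064] yaw 3.504 [-3.142, 0.0] F [0.321, -0.635, -1.769] M [0.054, -0.059, -0.027] gap 19.8 45.0
ring top 4873 ((545.2593994140625, 216.8057403564453), 48.1926155090332) 116.15566824030572
[278.9317254  178.74877913]
[279.7976207  252.58787869]
```

View pics/w4.png

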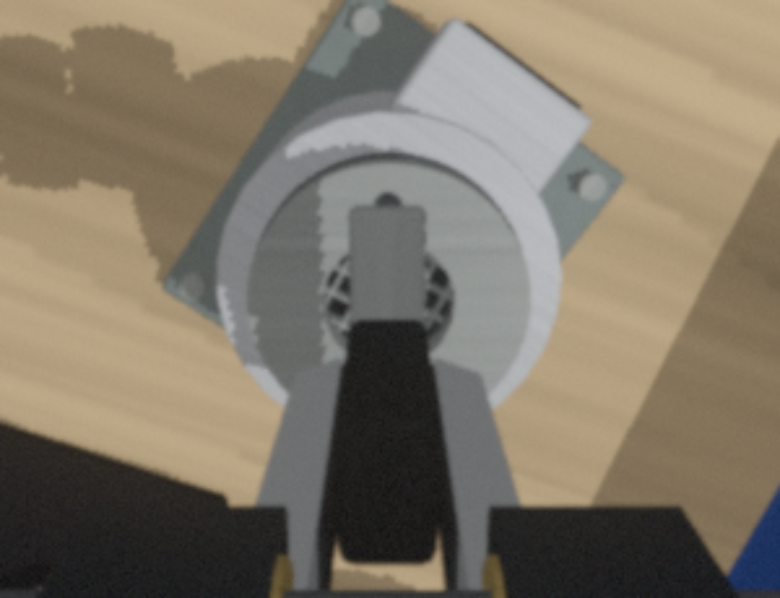

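The near hole peeks out beyond the bar end at crop (388,200), and the bar is centred at x≈388, so they line up. I'll descend to just above the face, then go gently.

Emit:
servo_tool --motion '[[[0,0.001,-0.03,0,0,0,1],[0,0.001,-0.06,0,0,0,1],[0,0.001,-0.076,0,0,0,1],[0,0.001,-0.076,0,0,0,1],[0,0.001,-0.076,0,0,0,1],[0,0.001,-0.076,0,0,0,1]]]'

```text
clock: 7.75
eef_pos: [545.2, 217.4, 152.8]
eef_rot: [-3.142, 0.001, -2.778]
wrist_force: [0.4, 0.5, -1.4]
finger_gap: 19.7
finger_force: 45.0
```

```bash
python3 st.py
```

```text
7.75 [545.243, 217.416, 152.782] yaw 3.5051 [-3.142, 0.001] F [0.351, 0.46, -1.437] M [0.047, 0.025, -0.001] gap 19.7 45.0
```

Emit:
servo_tool --motion '[[[0,0,-0.002,0,0,0,1],[0,0,-0.004,0,0,0,1],[0,0,-0.006,0,0,0,1],[0,0,-0.007,0,0,0,1],[0,0,-0.008,0,0,0,1],[0,0,-0.008,0,0,0,1]]]'

```text
clock: 8.35
eef_pos: [544.9, 217.4, 147.9]
eef_rot: [3.142, -0.0, -2.778]
wrist_force: [-0.5, 0.3, -2.4]
finger_gap: 19.4
finger_force: 45.0
```

```bash
python3 st.py
```

```text
8.35 [544.878, 217.358, 147.871] yaw 3.5052 [3.142, -0.0] F [-0.535, 0.267, -2.41] M [-0.004, 0.023, 0.0] gap 19.4 45.0
```

Emit:
servo_tool --motion '[[[0,0,-0.001,0,0,0,1],[0,0,-0.002,0,0,0,1],[0,0,-0.003,0,0,0,1],[0,0,-0.004,0,0,0,1],[0,0,-0.004,0,0,0,1]]]'

```text
clock: 8.85
eef_pos: [544.9, 217.3, 145.9]
eef_rot: [-3.142, -0.0, -2.778]
wrist_force: [-0.1, -0.4, -2.4]
finger_gap: 19.7
finger_force: 45.0
```

```bash
python3 st.py
```

```text
8.85 [544.911, 217.319, 145.897] yaw 3.5051 [-3.142, -0.0] F [-0.108, -0.428, -2.413] M [0.077, -0.001, 0.04] gap 19.7 45.0
```

Emit:
servo_tool --motion '[[[0,0,-0.001,0,0,0,1],[0,0,-0.002,0,0,0,1],[0,0,-0.003,0,0,0,1],[0,0,-0.004,0,0,0,1],[0,0,-0.004,0,0,0,1]]]'

```text
clock: 9.35
eef_pos: [544.9, 217.3, 143.9]
eef_rot: [3.142, -0.0, -2.778]
wrist_force: [-0.3, 0.4, -2.1]
finger_gap: 19.5
finger_force: 45.0
```

```bash
python3 st.py
```

```text
9.35 [544.899, 217.33, 143.87] yaw 3.5051 [3.142, -0.0] F [-0.344, 0.38, -2.127] M [0.047, -0.009, -0.026] gap 19.5 45.0
```

Emit:
servo_tool --motion '[[[0,0,-0.001,0,0,0,1],[0,0,-0.002,0,0,0,1],[0,0,-0.003,0,0,0,1],[0,0,-0.004,0,0,0,1],[0,0,-0.004,0,0,0,1]]]'

```text
clock: 9.85
eef_pos: [544.9, 217.3, 141.9]
eef_rot: [-3.142, -0.0, -2.778]
wrist_force: [-0.2, 0.4, -2.0]
finger_gap: 20.1
finger_force: 45.0
```

```bash
python3 st.py
```

```text
9.85 [544.887, 217.339, 141.874] yaw 3.5052 [-3.142, -0.0] F [-0.212, 0.394, -2.011] M [0.051, 0.006, -0.02] gap 20.1 45.0
```

Emit:
servo_tool --motion '[[[0,0,-0.001,0,0,0,1],[0,0,-0.002,0,0,0,1],[0,0,-0.003,0,0,0,1],[0,0,-0.003,0,0,0,1],[0,0,-0.003,0,0,0,1]]]'

```text
clock: 10.35
eef_pos: [544.9, 217.4, 140.5]
eef_rot: [3.142, -0.0, -2.778]
wrist_force: [0.6, 1.3, -1.7]
finger_gap: 20.0
finger_force: 45.0
```

```bash
python3 st.py
```

```text
10.35 [544.911, 217.36, 140.458] yaw 3.5051 [3.142, -0.0] F [0.567, 1.328, -1.659] M [0.051, 0.023, -0.017] gap 20.0 45.0
```

Emit:
servo_tool --motion '[[[0,0,-0.001,0,0,0,1],[0,0,-0.001,0,0,0,1],[0,0,-0.001,0,0,0,1]]]'

```text
clock: 10.65
eef_pos: [544.9, 217.4, 139.9]
eef_rot: [-3.142, 0.0, -2.778]
wrist_force: [0.5, -0.2, -1.6]
finger_gap: 19.8
finger_force: 45.0
```

```bash
python3 st.py
```

```text
10.65 [544.916, 217.361, 139.944] yaw 3.5052 [-3.142, 0.0] F [0.511, -0.158, -1.553] M [0.082, -0.002, -0.022] gap 19.8 45.0
```

Emit:
servo_tool --motion '[[[0,0,-0.0005,0,0,0,1],[0,0,-0.001,0,0,0,1],[0,0,-0.001,0,0,0,1],[0,0,-0.001,0,0,0,1]]]'

```text
clock: 11.05
eef_pos: [545.0, 217.4, 139.9]
eef_rot: [-3.142, 0.0, -2.778]
wrist_force: [-2.6, -1.3, 6.4]
finger_gap: 20.0
finger_force: 45.0
```

```bash
python3 st.py
```

```text
11.05 [544.979, 217.375, 139.9] yaw 3.5052 [-3.142, 0.0] F [-2.612, -1.304, 6.355] M [-0.193, 0.655, -0.021] gap 20.0 45.0
```

Emit:
servo_tool --motion '[[[0,0,-0.0003,0,0,0,1],[0,0,-0.0006,0,0,0,1],[0,0,-0.0006,0,0,0,1],[0,0,-0.0006,0,0,0,1]]]'

```text
clock: 11.45
eef_pos: [545.0, 217.4, 139.9]
eef_rot: [-3.142, 0.001, -2.778]
wrist_force: [-3.9, -2.3, 8.3]
finger_gap: 19.9
finger_force: 45.0
```

```bash
python3 st.py
```

```text
11.45 [544.981, 217.364, 139.867] yaw 3.5052 [-3.142, 0.001] F [-3.881, -2.26, 8.264] M [-0.213, 0.859, -0.024] gap 19.9 45.0
```

Bar is flush on the face (contact at 139.9, about 10 N). I'll ease off most of the preload, then turn clockwise: the first 0.4 rad is below the minimum start angle, so it's safe.

Emit:
servo_tool --motion '[[[0,-0.0005,0.001,0,0,0,1],[0,-0.0005,0.001,0,0,0,1],[0,-0.0005,0.001,0,0,0,1]]]'

```text
clock: 11.75
eef_pos: [545.0, 217.3, 139.9]
eef_rot: [3.141, 0.0, -2.778]
wrist_force: [-2.1, 1.1, 4.9]
finger_gap: 19.8
finger_force: 45.0
```

```bash
python3 st.py
```

```text
11.75 [544.993, 217.251, 139.905] yaw 3.5051 [3.141, 0.0] F [-2.099, 1.056, 4.943] M [0.291, 0.507, 0.019] gap 19.8 45.0
```

Emit:
servo_tool --motion '[[[0,0,0,0,0,-0.004,1],[0,0,0,0,0,-0.008,1],[0,0,0,0,0,-0.012,1],[0,0,0,0,0,-0.016,1],[0,0,0,0,0,-0.02,1],[0,0,0,0,0,-0.024,1],[0,0,0,0,0,-0.028,1],[0,0,0,0,0,-0.032,1],[0,0,0,0,0,-0.036,1],[0,0,0,0,0,-0.036,1]]]'

```text
clock: 12.75
eef_pos: [545.2, 216.9, 139.9]
eef_rot: [-3.141, 0.001, -2.892]
wrist_force: [-1.0, -1.4, 6.4]
finger_gap: 19.7
finger_force: 45.0
```

```bash
python3 st.py
```

```text
12.75 [545.191, 216.921, 139.917] yaw 3.3916 [-3.141, 0.001] F [-0.995, -1.385, 6.391] M [-0.21, 0.301, 0.11] gap 19.7 45.0
```

Emit:
servo_tool --motion '[[[0,0,0.001,0,0,-0.004,1],[0,0,0.001,0,0,-0.009,1],[0,0,0.001,0,0,-0.014,1],[0,0,0.001,0,0,-0.019,1],[0,0,0.001,0,0,-0.024,1],[0,0,0.001,0,0,-0.029,1],[0,0,0.001,0,0,-0.034,1],[0,0,0.001,0,0,-0.039,1],[0,0,0.001,0,0,-0.044,1],[0,0,0.001,0,0,-0.044,1]]]'

```text
clock: 13.75
eef_pos: [545.1, 216.7, 139.9]
eef_rot: [-3.141, 0.0, -3.031]
wrist_force: [1.8, -5.9, -0.3]
finger_gap: 19.7
finger_force: 45.0
```

```bash
python3 st.py
```

```text
13.75 [545.095, 216.695, 139.942] yaw 3.2523 [-3.141, 0.0] F [1.808, -5.919, -0.26] M [-0.995, -0.541, 0.16] gap 19.7 45.0
```

Emit:
servo_tool --motion '[[[0,0,0,0,0,-0.005,1],[0,0,0,0,0,-0.01,1],[0,0,0,0,0,-0.015,1],[0,0,0,0,0,-0.02,1],[0,0,0,0,0,-0.025,1],[0,0,0,0,0,-0.03,1],[0,0,0,0,0,-0.035,1],[0,0,0,0,0,-0.04,1],[0,0,0,0,0,-0.045,1],[0,0,0,0,0,-0.045,1]]]'

```text
clock: 14.75
eef_pos: [545.1, 216.7, 139.9]
eef_rot: [-3.141, 0.0, 3.111]
wrist_force: [1.8, -3.6, -1.1]
finger_gap: 19.8
finger_force: 45.0
```

```bash
python3 st.py
```

```text
14.75 [545.051, 216.744, 139.917] yaw 3.111 [-3.141, 0.0] F [1.84, -3.55, -1.111] M [-0.919, -0.496, 0.109] gap 19.8 45.0
```

Turning well with about 0.2 N·m running torque. I'll re-centre 0.4 mm so both prongs share the load, and lower the grip to 25 N so the pads act as a torque limiter near the stop.

Emit:
servo_tool --motion '[[[0.0002,-0.0008,0,0,0,0,1],[0.0002,-0.0008,0,0,0,-0.003,1],[0.0002,-0.0008,0,0,0,-0.006,1],[0.0002,-0.0008,0,0,0,-0.009,1],[0.0002,-0.0008,0,0,0,-0.012,1],[0.0002,-0.0008,0,0,0,-0.015,1],[0.0002,-0.0008,0,0,0,-0.018,1],[0.0002,-0.0008,0,0,0,-0.021,1],[0.0002,-0.0008,0,0,0,-0.024,1],[0.0002,-0.0008,0,0,0,-0.024,1]]]' --newtons 25

```text
clock: 15.75
eef_pos: [545.0, 216.7, 140.1]
eef_rot: [-3.142, -0.0, 3.037]
wrist_force: [3.6, -2.5, -4.0]
finger_gap: 19.9
finger_force: 25.0
```

```bash
python3 st.py
```

```text
15.75 [544.955, 216.711, 140.061] yaw 3.0366 [-3.142, -0.0] F [3.619, -2.507, -3.963] M [-0.543, -0.674, 0.15] gap 19.9 25.0
```

Emit:
servo_tool --motion '[[[0,0,0,0,0,-0.002,1],[0,0,0,0,0,-0.004,1],[0,0,0,0,0,-0.006,1],[0,0,0,0,0,-0.008,1],[0,0,0,0,0,-0.008,1]]]'

```text
clock: 16.25
eef_pos: [545.0, 216.7, 140.1]
eef_rot: [-3.142, -0.0, 3.012]
wrist_force: [3.2, -2.2, -5.4]
finger_gap: 19.5
finger_force: 25.0
```

```bash
python3 st.py
```

```text
16.25 [544.965, 216.712, 140.095] yaw 3.0116 [-3.142, -0.0] F [3.222, -2.162, -5.379] M [-0.531, -0.596, 0.168] gap 19.5 25.0
```

Emit:
servo_tool --motion '[[[0.0002,-0.0002,-0.0005,0,0,-0.0015,1],[0.0002,-0.0002,-0.0005,0,0,-0.003,1],[0.0002,-0.0002,-0.0005,0,0,-0.0045,1],[0.0002,-0.0002,-0.0005,0,0,-0.006,1],[0.0002,-0.0002,-0.0005,0,0,-0.0075,1],[0.0002,-0.0002,-0.0005,0,0,-0.009,1],[0.0002,-0.0002,-0.0005,0,0,-0.009,1]]]'

```text
clock: 16.95
eef_pos: [545.1, 216.7, 140.0]
eef_rot: [3.141, -0.0, 2.983]
wrist_force: [-0.5, -0.9, -0.5]
finger_gap: 19.6
finger_force: 25.0
```

```bash
python3 st.py; sleep 0.2; python3 st.py
```

```text
16.95 [545.08, 216.701, 139.993] yaw 2.9835 [3.141, -0.0] F [-0.511, -0.931, -0.465] M [-0.225, 0.129, 0.26] gap 19.6 25.0
16.95 [545.08, 216.701, 139.993] yaw 2.9835 [3.141, -0.0] F [-0.511, -0.931, -0.465] M [-0.225, 0.129, 0.26] gap 19.6 25.0
```

Emit:
servo_tool --motion '[[[0,0,0,0,0,-0.0015,1],[0,0,0,0,0,-0.003,1],[0,0,0,0,0,-0.0045,1],[0,0,0,0,0,-0.006,1],[0,0,0,0,0,-0.0075,1],[0,0,0,0,0,-0.009,1],[0,0,0,0,0,-0.009,1]]]'

```text
clock: 17.65
eef_pos: [545.1, 216.7, 140.0]
eef_rot: [3.142, 0.0, 2.955]
wrist_force: [-0.8, -0.7, 1.4]
finger_gap: 20.0
finger_force: 25.1
```

```bash
python3 st.py
```

```text
17.65 [545.097, 216.654, 139.966] yaw 2.9554 [3.142, 0.0] F [-0.84, -0.71, 1.409] M [-0.092, 0.321, 0.535] gap 20.0 25.1
```

Mz rose from 0.26 to 0.54, which may be the stop. One small step to confirm.

Emit:
servo_tool --motion '[[[0,0,0,0,0,-0.001,1],[0,0,0,0,0,-0.002,1],[0,0,0,0,0,-0.002,1]]]'

```text
clock: 17.95
eef_pos: [545.1, 216.7, 140.0]
eef_rot: [3.141, 0.0, 2.949]
wrist_force: [-2.1, -0.4, 2.5]
finger_gap: 19.9
finger_force: 25.3
```

```bash
python3 st.py
```

```text
17.95 [545.134, 216.652, 139.981] yaw 2.9491 [3.141, 0.0] F [-2.128, -0.375, 2.505] M [-0.104, 0.356, 0.595] gap 19.9 25.3
```

Resistance is still climbing, well above the 0.22 running torque, so the ring is home. I'll unwind to relieve torque without pushing the ring back, then lift.

Emit:
servo_tool --motion '[[[0,0,0,0,0,0.004,1],[0,0,0,0,0,0.008,1],[0,0,0,0,0,0.012,1],[0,0,0,0,0,0.016,1],[0,0,0,0,0,0.02,1],[0,0,0,0,0,0.02,1]]]'

```text
clock: 18.55
eef_pos: [545.2, 216.6, 139.9]
eef_rot: [3.142, 0.0, 3.012]
wrist_force: [0.7, 0.2, 1.9]
finger_gap: 19.9
finger_force: 25.0
```

```bash
python3 st.py
```

```text
18.55 [545.23, 216.571, 139.92] yaw 3.0124 [3.142, 0.0] F [0.673, 0.192, 1.948] M [-0.02, -0.111, 0.069] gap 19.9 25.0
```

Emit:
servo_tool --motion '[[[0,0,0,0,0,0.004,1],[0,0,0.003,0,0,0.004,1],[0,0,0.006,0,0,0.004,1],[0,0,0.01,0,0,0.004,1],[0,0,0.014,0,0,0.004,1],[0,0,0.014,0,0,0.004,1]]]' --newtons 40

```text
clock: 19.15
eef_pos: [545.2, 216.7, 147.2]
eef_rot: [3.141, 0.0, 3.024]
wrist_force: [-0.3, -0.6, -1.4]
finger_gap: 19.8
finger_force: 40.0
```

```bash
python3 st.py
```

```text
19.15 [545.224, 216.661, 147.247] yaw 3.0244 [3.141, 0.0] F [-0.32, -0.586, -1.44] M [0.042, 0.003, -0.016] gap 19.8 40.0
```

Emit:
servo_tool --motion '[[[0,0,0.01,0,0,0,1],[0,0,0.05,0,0,0,1],[0,0,0.1,0,0,0,1],[0,0,0.1,0,0,0,1],[0,0,0.1,0,0,0,1]]]'

```text
clock: 19.65
eef_pos: [545.1, 216.6, 196.6]
eef_rot: [3.141, 0.0, 3.024]
wrist_force: [1.0, 0.2, -2.2]
finger_gap: 19.5
finger_force: 40.0
```

```bash
python3 st.py; python3 - <<'E'
from h import *
import pickle
c=cam('wrist'); pickle.dump(c,open('w5.pkl','wb'))
from scipy.spatial.transform import Rotation as Rn
s=manip.read_state(); R=Rn.from_euler('xyz',s['eef_rot']).as_matrix(); Q=(cloud(c)-s['eef_pos'])@R
v,u=np.mgrid[:420,:560]
m=(u>250)&(u<310)&(v>165)&(v<232)&(Q[...,2]>5)&(Q[...,2]<30)
q=Q[m]; print(len(q),np.percentile(q,[0,2,50,98,100],axis=0).round(1).tolist(),cv2.minAreaRect(q[:,:2].astype(np.float32)))
save('w5',cv2.resize(c['frame'][100:330,130:430],(780,598)))
E
```

```text
19.65 [545.06, 216.581, 196.59] yaw 3.0245 [3.141, 0.0] F [0.987, 0.16, -2.207] M [0.002, -0.004, -0.008] gap 19.5 40.0
1420 [[12.2, -9.8, 5.0], [14.9, -9.5, 6.9], [28.8, -0.1, 15.1], [43.7, 9.9, 18.3], [43.9, 10.2, 21.6]] ((28.133228302001953, 0.09303855895996094), (20.016130447387695, 31.647296905517578), 89.59805297851562)
```

View pics/w5.png

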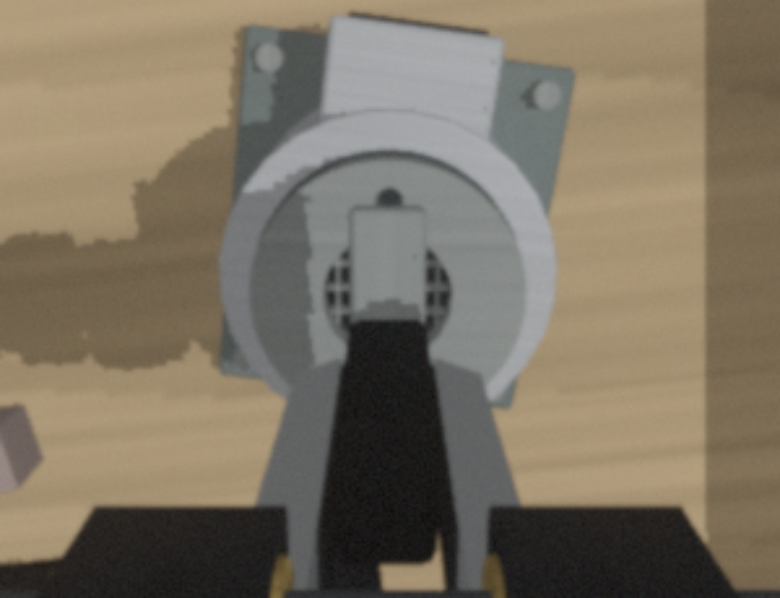

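The far-side hole sits at crop (390,200), in line with the bar, so the ring turned about 0.47 rad with the spanner and stayed home. Now back to the rest.

Emit:
servo_tool --motion '[[[-0.0972,-0.908,0,0,0,-0.0422,1],[-0.0972,-0.908,0,0,0,-0.0422,1],[-0.0972,-0.908,0,0,0,-0.0422,1],[-0.0972,-0.908,0,0,0,-0.0422,1],[-0.0972,-0.908,0,0,0,-0.0422,1],[-0.0972,-0.908,0,0,0,-0.0422,1],[-0.0972,-0.908,0,0,0,-0.0422,1],[-0.0972,-0.908,0,0,0,-0.0422,1],[-0.0972,-0.908,0,0,0,-0.0422,1],[-0.0972,-0.908,0,0,0,-0.0422,1]]]'

```text
clock: 20.7
eef_pos: [495.0, -241.5, 195.2]
eef_rot: [-3.141, -0.002, 2.888]
wrist_force: [0.6, 0.7, -1.7]
finger_gap: 20.1
finger_force: 40.0
```

Emit:
servo_tool --motion '[[[0,0,-0.08,0,0,0,1],[0,0,-0.16,0,0,0,1],[0,0,-0.23,0,0,0,1],[0,0,-0.26,0,0,0,1],[0,0,-0.26,0,0,0,1],[0,0,-0.26,0,0,0,1],[0,0,-0.26,0,0,0,1]]]'

```text
clock: 21.4
eef_pos: [497.0, -237.5, 67.9]
eef_rot: [-3.141, 0.001, 2.892]
wrist_force: [0.1, -0.3, -1.5]
finger_gap: 19.8
finger_force: 40.0
```

```bash
python3 st.py
```

```text
21.4 [497.022, -237.465, 67.919] yaw 2.8921 [-3.141, 0.001] F [0.132, -0.349, -1.54] M [-0.005, -0.011, -0.018] gap 19.8 40.0
```

Emit:
servo_tool --motion '[[[-0.001,0,-0.008,0,0,0,1],[-0.001,0,-0.016,0,0,0,1],[-0.001,0,-0.02,0,0,0,1],[-0.001,0,-0.023,0,0,0,1],[-0.001,0,-0.025,0,0,0,1],[-0.001,0,-0.025,0,0,0,1],[-0.001,0,-0.025,0,0,0,1]]]'

```text
clock: 22.1
eef_pos: [496.0, -237.4, 54.9]
eef_rot: [-3.142, 0.0, 2.892]
wrist_force: [-3.4, 2.3, 5.0]
finger_gap: 19.8
finger_force: 40.0
```

```bash
python3 st.py
```

```text
22.1 [496.043, -237.429, 54.941] yaw 2.8919 [-3.142, 0.0] F [-3.419, 2.343, 5.044] M [0.339, 0.571, 0.037] gap 19.8 40.0
```

Emit:
servo_tool --motion '[[[0,0,-0.0006,0,0,0,1],[0,0,-0.0012,0,0,0,1],[0,0,-0.0012,0,0,0,1],[0,0,-0.0012,0,0,0,1]]]'

```text
clock: 22.5
eef_pos: [496.1, -237.4, 54.9]
eef_rot: [-3.141, 0.0, 2.892]
wrist_force: [-6.0, 3.1, 12.5]
finger_gap: 19.8
finger_force: 40.0
```

```bash
python3 st.py
```

```text
22.5 [496.077, -237.441, 54.919] yaw 2.8919 [-3.141, 0.0] F [-5.981, 3.11, 12.494] M [0.636, 1.223, 0.002] gap 19.8 40.0
```

Set down (contact at 54.9). I'll ease the preload, open, and rise.

Emit:
servo_tool --motion '[[[0,0,0.0012,0,0,0,1],[0,0,0.0014,0,0,0,1],[0,0,0.0014,0,0,0,0.7],[0,0,0.0014,0,0,0,0.6],[0,0,0.0014,0,0,0,0.4],[0,0,0.0014,0,0,0,0.2],[0,0,0.0014,0,0,0,0.1],[0,0,0.0014,0,0,0,0.1],[0,0,0.0014,0,0,0,0.1],[0,0,0.0014,0,0,0,0.1]]]'

```text
clock: 23.5
eef_pos: [496.0, -237.4, 54.5]
eef_rot: [-3.142, -0.0, 2.892]
wrist_force: [0.6, 0.3, -0.1]
finger_gap: 80.9
finger_force: 0.0
```

Emit:
servo_tool --motion '[[[0,0,0,0,0,0,0.1],[0,0,0.02,0,0,0,0.1],[0,0,0.08,0,0,0,0.1],[0,0,0.16,0,0,0,0.1],[0,0,0.24,0,0,0,0.1],[0,0,0.24,0,0,0,0.1],[0,0,0.24,0,0,0,0.1],[0,0,0.24,0,0,0,0.1]]]'

```text
clock: 24.3
eef_pos: [495.5, -237.2, 173.5]
eef_rot: [3.141, -0.002, 2.892]
wrist_force: [0.3, -0.5, 0.1]
finger_gap: 84.8
finger_force: 0.0
```

```bash
python3 st.py; python3 - <<'E'
from h import *
c=cam('wrist'); P=cloud(c); z=P[...,2]; near=np.hypot(P[...,0]-496.5,P[...,1]+237.5)<75; F=c['frame'].astype(int); sat=F.max(-1)-F.min(-1)
for n,a,b in(('griptop',97,106),('bar',37,43),('plate',3,10)):
    m=near&(z>a)&(z<b)&((sat<30)|(a>3)); print(n,m.sum(),cv2.minAreaRect(P[m][:,:2].astype(np.float32)),np.median(z[m]))
t=cam('top'); g=cv2.resize(t['frame'][130:290,110:390],(700,400)); save('top1',g)
E
```

```text
24.3 [495.54, -237.158, 173.514] yaw 2.8919 [3.141, -0.002] F [0.279, -0.475, 0.05] M [-0.005, 0.016, 0.019] gap 84.8 0.0
griptop 776 ((495.7670593261719, -237.77281188964844), (19.5449275970459, 32.43190002441406), 76.25332641601562) 100.91253114406753
bar 582 ((495.67816162109375, -237.7498779296875), (19.180286407470703, 86.78965759277344), 76.07868957519531) 39.05090449951783
plate 4803 ((496.3819580078125, -237.52993774414062), (79.90072631835938, 128.80125427246094), 75.76831817626953) 5.177920767219746
```

View pics/top1.png

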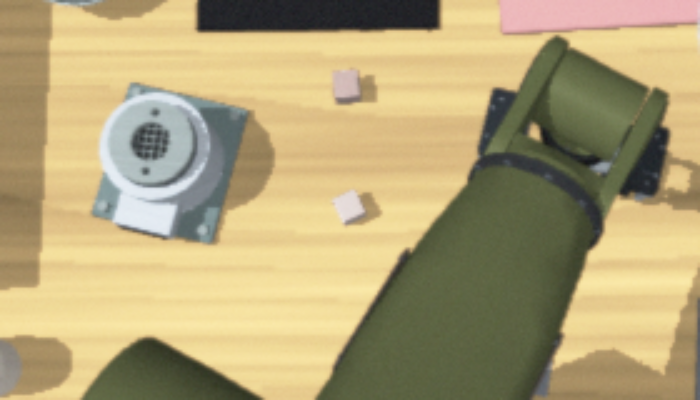

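The spanner stands upright, centred on the rest to under 1 mm. The taro blocks are still at crop (346,86) and (349,207), and the ring holes at (155,113) and (145,171) show the ring turned home. Handing in.

```bash
python3 -c "
from cell import manip
print(manip.sign_off())"
```

```text
the job is handed in; nothing more can be done
None
```

I handed the job in at about 24 s: I turned the ring clockwise about 0.5 rad with both prongs fully seated until it resisted at about 0.6 N·m, taken as its stop, with estimated spanner load on it under 20 N; the spanner stands upright on its rest within 1 mm, released, and the taro pieces were not touched.

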